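# Hold open the machine's drive hatch

## Robot

A 7-joint arm with a two-finger parallel gripper is mounted at the origin on the work surface. World frame = base frame: x ahead of the robot, y to its left, z up, the work surface at z = 0. Lengths are in m, angles in degrees, forces in N, time in s.
With the tool pointing down it reaches from about 0.425 to 0.875 m from the base axis. Payload 4.7 kg.
Tool frame: the origin (TCP) lies on the mounting face of the last link; the fingertips stand tcp_to_tips ahead of it and the grasp point (between the pads) lies 164 mm ahead of it (tcp_to_tips is the distance from the TCP to the fingertips, in m); z points along the fingers, y is the line along which they close (so a half turn about z gives the same grasp; the last joint's range is limited). The gripper opens to 87 mm and grips with 3 to 60 N. Pads are 19 mm wide; open, the fingers measure 117 mm over their backs; the gripper's body (75 mm by 190 mm) begins 51 mm behind the grasp point.
Start: joints at [70.365, 18.392, -4.016, 83.108, 1.295, 78.541, -3.26], TCP at [0.227, -0.609, 0.405] pointing down, gripper open.
Joint ranges: [-163.93, 163.93], [-17.29, 119.83], [-79.2, 71.16], [3.27, 140.29], [-89.18, 269.18], [5.43, 117.66], [-154.24, 154.24]. Speed limits (degrees/s): [147.25, 147.25, 180, 180, 180, 180, 180].

## Interface

Orientations are given as [roll, pitch, yaw] about the fixed x, y, z axes, in that order (R = Rz(yaw) Ry(pitch) Rx(roll)).
In Python, from cell import get_obs, read_camera, sign_off, tcp_to_tips gives the robot as it stands.
- The arm moves only by the tool drive_tool, never from a script. Its argument "rows" is one flat list of numbers, 7 for each row, row after row: the shift along the tool's x, y, z in m, then the turn, a rotation vector about the tool's x, y, z in rad, then the gripper command: -1 is shut, 1 is fully open, values between are in proportion. In form: [tx, ty, tz, rx, ry, rz, fingers, tx, ty, tz, rx, ry, rz, fingers, ...]. A call has 1 to 5 rows; each row shifts and turns the commanded pose from where the row before left it, along the tool's axes as they then stand; what a row does not reach is not made up. A row lasts 1/8 s, in which the tool goes at most 62.5 mm and 10.7 degrees, less where a joint would pass 70% of its speed; a pose out of reach is approached as far as the arm can. A call is refused whole if a number of a shift passes 0.0625 or a number of a turn 0.188, either way. A call with a gripper value outside its range is refused whole. The fingers move at their own pace and stop on an object; "grip_force" is the grip in N (left out, the last holds). Time passes only in rows, so rows that do not move let the fingers close. It gives the time, the measured TCP pose, the force, the opening and the grip force at its end, in the units of the state.
- get_obs(): the state, without advancing time (a new reading comes with each control period).
- read_camera(name): name is "scene" or "top" or "wrist"; returns a dict with "color" (384x512x3 uint8, blue, green, red), "fov_y" (degrees; the focal length in pixels is half the picture's height over the tangent of half this angle, whatever the lens; pixels are square), "cx", "cy" (the principal point, pixels), "cam_to_world" (4x4, takes a point from camera to world coordinates); the wrist camera has in their place "mount" (4x4, takes a point from camera to tool coordinates, whose origin is the TCP and whose axes are the flange's). Camera axes: x right, y up, looking along -z (the intrinsics and any distortion apply to the point x, -y, -z); pixel columns grow to the right and rows downward; lengths in m; the calibration is good to about 2 mm. The wrist camera is an equidistant fisheye: a pixel r from the principal point sees the ray r / f radians off the axis. A picture is of the moment at which its call begins: read the wrist's pose just before it. There is no depth.
- sign_off(): hands the job in; it is judged then, once.
The state is a dict: "time_s": time; "qpos": joint angles; "joint_velocities": joint speeds; "effort": joint torques, N m; "tool_pos": TCP position; "tool_rot": TCP orientation; "force": force on the tool from outside, world axes, zero at the start; "wrist_torque": the same for the moment, N m; "grip_width": finger opening in m; "grasp_force": force on a finger pad.
Only numpy, scipy, OpenCV 4.12 (cv2) and the standard library are available. Lean on these libraries where they do the work, as an engineer would, in place of code of your own. Each camera call takes 0.05 s, during which the arm holds its last target. There are 200 camera calls.

## Task

The worker across the bench has to look at the drive under the hatch in the red machine's deck. Take the hatch by its T-handle and, before turning anything, tug it up gently to feel whether its catch is holding; if it is caught, turn the T-handle clockwise to draw the bolt. Lift the hatch about 40 degrees open, without wrenching at the catch or disturbing the things on the machine and the bench, and finish still gripping the T-handle, holding the hatch open and still.

Things in the scene. Friction and masses are not known exactly. Their poses are not given: they have to be found in the camera images.
- machine: Red sheet-steel bench machine with steel deck, 360 (its x) by 440 by 125 mm high, fixed to the bench; place and yaw vary. Origin on the bench, 170 mm from its -x face, which looks to the robot; the operator's side is +x. On the deck: a bridge with black clamp levers, 165 mm high, at (140, -140) mm from the origin, 160 mm wide in y, and a low nest block (30 mm high) at (145, 120).
- leaf: The hatch: grey steel plate 196 x 196 x 4 mm, its top flush with the deck. Origin on the hinge axis at the middle of its edge nearest the robot, at (-150, 0, 128) mm in the machine's frame, 3 mm above the plate's top. The plate runs 200 mm to its own -x, which is the machine's +x; its y is the hinge axis, z the outward normal. Free, it takes 3 to 6 N up at the T-handle; it falls shut if let go.
- hatch (a joint): Opening angle of the hatch in rad: 0 shut (the start), growing as its far edge rises and swings towards the robot; stop at 1.22. When caught it has about 1.5 mm of play at the far edge (0.01 rad), then stops hard: pull to some 12 N to be sure. The sticky bolt under the plate may or may not have shot under its keeper; nothing outside shows which.
- tbar: Black T-handle bar on the hatch: round, 14 mm thick, 70 mm long along its own x, on a slim upright stem (11 to 13 mm) about which it turns. Origin at the bar's middle, 160 mm from the hinge axis towards the far edge, on the hatch's centre line, 36 mm above the plate's top (161 mm above the bench when shut). It tilts with the hatch, stem square to the plate.
- thandle (a joint): Turn of the T-handle in rad, clockwise seen from above: 0 = bar along the hatch's x (pointing to the hinge), stop at 1.571 = bar along the hinge axis. Starts at 0 to 0.25, stays where left, stiff by 0.04 N m (about 0.1 while it draws the bolt). After some lost motion it draws the bolt, clear of the keeper at about 0.8, surely by 1.1; the drawn bolt stays back.
- keeper: The catch's steel keeper, 24 by 40 by 8 mm, hidden under the deck beyond the hatch's far edge, 64 mm to +x of the machine's origin; origin at the middle of its underside, which the shot bolt bears on when a caught hatch is pulled.
- collar: Loose dark steel shaft collar, 44 mm across, 14 mm high, on the deck to the right of the hatch. Origin at the centre of its underside. To be left alone.
- blank: Loose brass blank, 120 by 12 by 10 mm, on the deck to the left of the hatch. Origin at the centre of its underside. To be left alone.
- pliers: Loose black-handled pliers, about 160 by 70 by 17 mm, flat on the bench between the robot and the machine, on the left. Origin under its middle. To be left alone.
- paint_jar: Loose amber glass jar with white cap, 44 mm across, 65 mm high, on the bench between the robot and the machine, on the right. Origin at the centre of its underside. To be left alone.
- spray_can: Loose pale grey-white tin can, closed, 54 mm across, 170 mm high, on the bench to the right of the machine. Origin at the centre of its underside. To be left alone.
- tape: Loose roll of paper tape, 64 mm across, 19 mm high, on the bench to the left. Origin at the centre of its underside. To be left alone.
- driver: Loose blue screwdriver lying on the bench to the left. Origin under its middle. To be left alone.

How it is judged:
By the outcome, as a careful person would: the job done as asked, in the order asked, and still so for the second after the job is handed in, while the arm keeps its last pose, push and grip.
It also fails if it takes over 43 s, if anything falls off the work surface, if the arm or the gripper's body presses on something with over 40 N, if the wrist force passes 120 N, or if a joint passes its speed limit or range.

## Working session

There is one attempt and no reset: what is moved stays moved. The work goes in short steps, Python scripts to look and compute and a tool call to move; the robot and the scene stay as the last step left them, time stands still between calls to the robot, and variables do not carry over. Pictures are saved under pics/ and viewed, at most 10 in all, crops included, and the job is handed in when it is done.

Besides the shell and the picture viewer there is one more tool, called after "Emit:" as name(argument=value, ...) on one line, values as JSON. drive_tool: Moves the arm, as the interface text tells. Its arguments: {"type":"object","properties":{"rows":{"type":"array","items":{"type":"number"}},"grip_force":{"type":"number"}},"required":["rows"]}

```bash
mkdir -p pics; cat > h.py <<'E'
import numpy as np,cv2
from cell import *
from scipy.spatial.transform import Rotation as R
def ray(c,u,v):
    f=c['color'].shape[0]/2/np.tan(np.radians(c['fov_y'])/2)
    T=np.array(c['cam_to_world']);d=T[:3,:3]@np.array([(u-c['cx'])/f,-(v-c['cy'])/f,-1]);return T[:3,3],d
def onz(c,u,v,z):
    o,d=ray(c,u,v);return o+d*(z-o[2])/d[2]
E
python3 - <<'E'
from h import *
o=get_obs();print(o,tcp_to_tips)
for n in("scene","top"):
    c=read_camera(n);cv2.imwrite(f'pics/{n}.png',c['color']);print(n,c['fov_y'],c['cx'],c['cy'],np.round(c['cam_to_world'],3))
E
```

```text
{'time_s': 0.0, 'qpos': array([70.36644592, 18.43770713, -4.0153264 , 83.17554603,  1.29455719,
       78.53928442, -3.26061726]), 'joint_velocities': array([ 0.07703152,  0.10840376,  0.01292248, -0.04045455, -0.02251314,
        0.00320199, -0.0874388 ]), 'effort': array([ 1.95732214e-04, -4.91278267e+01, -4.03824728e-01, -3.12525880e+01,
       -6.40644087e-02,  4.36417444e-02,  1.63689224e-04]), 'tool_pos': array([ 0.22690839, -0.60888562,  0.40367083]), 'tool_rot': array([-1.79892679e+02,  5.36355195e-03,  2.04424226e+01]), 'force': array([ 0.10227754,  0.70043243, -0.39310604]), 'wrist_torque': array([ 0.01931592, -0.00377159,  0.02360934]), 'grasp_force': 0.0, 'grip_width': 0.08753691001793214} 0.1822
scene 55.49424340653194 255.85212366568734 189.9216988529633 [[-0.857 -0.31   0.411  0.935]
 [ 0.515 -0.511  0.688  0.742]
 [-0.004  0.802  0.598  0.748]
 [ 0.     0.     0.     1.   ]]
top 55.477559759370884 258.7563047803125 185.3883326207792 [[ 0.011  0.99  -0.14   0.34 ]
 [-1.     0.01  -0.009  0.008]
 [-0.008  0.14   0.99   1.24 ]
 [ 0.     0.     0.     1.   ]]
```

View pics/top.png

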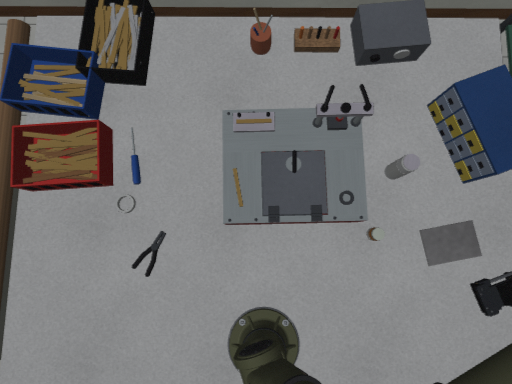

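View pics/scene.png

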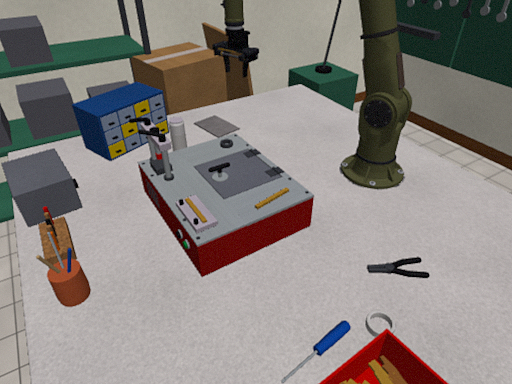

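Top view: deck spans about (222,108)–(367,223), hatch (261,150)–(327,215), bar at about (294,161) pointing to the robot. The bridge is at (345,108) and the collar at (347,197). In the scene view the bar is near (218,167).

```bash
python3 - <<'E'
from h import *
c=read_camera("top");im=c['color'];hsv=cv2.cvtColor(im,cv2.COLOR_BGR2HSV);g=hsv[...,2]
print(im[185,240],im[195,290],im[155,294],im[163,289])
# hatch plate
m=((g>60)&(g<125)).astype(np.uint8);m[:140]=0;m[222:]=0;m[:,:250]=0;m[:,335:]=0
m=cv2.morphologyEx(m,cv2.MORPH_OPEN,np.ones((5,5)))
n,l,s,ce=cv2.connectedComponentsWithStats(m);print(s[1:])
k=1+np.argmax(s[1:,4]);mm=(l==k).astype(np.uint8)
cn=max(cv2.findContours(mm,0,2)[0],key=cv2.contourArea)
P=np.array([onz(c,u,v,.125)[:2] for u,v in cn[:,0]],np.float32)
r=cv2.minAreaRect(P);print('hatch',r,cv2.boxPoints(r))
# deck
d=((g>125)&(g<185)).astype(np.uint8)
# bar
b=(g<40).astype(np.uint8);b[:140]=0;b[185:]=0;b[:,:275]=0;b[:,312:]=0
n,l,s,ce=cv2.connectedComponentsWithStats(b);print(s[1:],ce[1:])
k=1+np.argmax(s[1:,4]);v,u=np.nonzero(l==k)
Q=np.array([onz(c,a,bb,.163)[:2] for a,bb in zip(u,v)],np.float32)
print('bar',Q.mean(0),cv2.minAreaRect(Q))
w,V=np.linalg.eigh(np.cov(Q.T));print(np.degrees(np.arctan2(V[1,1],V[0,1])),np.sqrt(12*w))
s2=read_camera("scene");f=s2['color'][100:260,130:330]
cv2.imwrite('pics/crops.png',np.hstack([cv2.resize(f,(400,320),interpolation=2),cv2.resize(im[100:230,215:375],(394,320),interpolation=2)]))
bs=(cv2.cvtColor(s2['color'],cv2.COLOR_BGR2GRAY)<40).astype(np.uint8);bs[:155]=0;bs[182:]=0;bs[:,:200]=0;bs[:,235:]=0
n,l,s,ce=cv2.connectedComponentsWithStats(bs);k=1+np.argmax(s[1:,4]);print('scene',s[1:],ce[k],onz(s2,*ce[k],.161))
v,u=np.nonzero(l==k)
Q=np.array([onz(s2,a,bb,.161)[:2] for a,bb in zip(u,v)],np.float32)
w,V=np.linalg.eigh(np.cov(Q.T));print(np.degrees(np.arctan2(V[1,1],V[0,1])),np.sqrt(12*w),Q.mean(0))
E
```

```text
[107 105 101] [84 77 75] [25 24 24] [115 112 105]
[[ 250  140   85   82 6498]]
hatch ((0.5155720114707947, -0.08509472012519836), (0.25341176986694336, 0.2633700668811798), 0.4960162937641144) [[ 0.3877309   0.04548849]
 [ 0.3900109  -0.21787171]
 [ 0.6434131  -0.21567793]
 [ 0.6411331   0.04768227]]
[[293 151   4  22  65]] [[294.03076923 161.01538462]]
bar [ 0.56712735 -0.0869463 ] ((0.5657573342323303, -0.08836942166090012), (0.009044760838150978, 0.06440292298793793), 89.8653335571289)
179.37647360706544 [0.00880046 0.06676927]
scene [[209 163  21  10  99]] [218.94949495 167.45454545] [ 0.56780734 -0.08461168  0.161     ]
-175.12630065375973 [0.02811417 0.06236871] [ 0.56767136 -0.08466316]
```

View pics/crops.png

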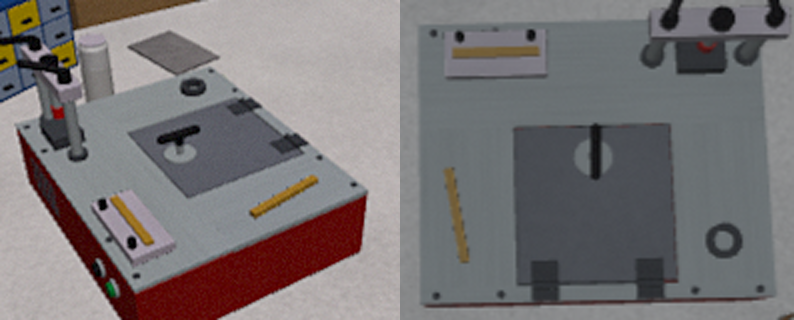

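Crops: the hatch's corners are clear at (514,125), (670,123), (677,282) and (517,285), and the bar is at (596,152). The deck shade is ~104 against the plate's ~78, so I'll rethreshold for the hatch axis.

```bash
python3 - <<'E'
from h import *
c=read_camera("top");im=c['color']
for nm,pts in (('hatch',[(514,125),(670,123),(677,282),(517,285)]),('deck',[(419,24),(762,20),(775,298),(422,304)])):
    P=np.array([onz(c,215+(x-400)/2.4625-.3,100+y/2.4615-.3,.125)[:2] for x,y in pts]);print(nm,P.round(4),P.mean(0))
    for i in range(4):
        d=P[(i+1)%4]-P[i];print(np.hypot(*d).round(4),np.degrees(np.arctan2(d[1],d[0])).round(2))
g=cv2.GaussianBlur(cv2.cvtColor(im,cv2.COLOR_BGR2GRAY),(3,3),0)
# straight edges: left and right hatch, sub-pixel threshold crossing
for lo,hi,s in((250,272,1),(318,338,-1)):
    Q=[]
    for v in range(158,200):
        r=g[v,lo:hi].astype(float);gr=-np.diff(r)*s;i=np.argmax(gr);Q.append(onz(c,lo+i+.5,v,.125)[:2])
    Q=np.array(Q);p=np.polyfit(Q[:,0],Q[:,1],1)
    ok=abs(Q[:,1]-np.polyval(p,Q[:,0]))<.004;p=np.polyfit(Q[ok,0],Q[ok,1],1);print('edge yaw',np.degrees(np.arctan(p[0])),'y at .55',np.polyval(p,.55),ok.sum())
E
```

```text
hatch [[ 0.6077  0.0128]
 [ 0.6121 -0.185 ]
 [ 0.4106 -0.1908]
 [ 0.4049  0.0071]] [ 0.50883991 -0.0889645 ]
0.1979 -88.74
0.2015 -178.36
0.1979 91.66
0.2029 1.62
deck [[ 0.7403  0.1368]
 [ 0.7491 -0.3053]
 [ 0.3922 -0.3111]
 [ 0.3802  0.1242]] [ 0.56544983 -0.08883706]
0.4423 -88.85
0.357 -179.07
0.4355 91.57
0.3602 2.01
edge yaw 2.3617123273818232 y at .55 0.013717888919685416 42
edge yaw 1.6785764267087595 y at .55 -0.18773484999196735 42
```

The hatch yaw is about 1.6°. The bar sits at about (0.567, -0.086) with yaw about -0.6°, and the deck centre and sizes agree. I'll move above it.

Emit:
drive_tool(rows=[0.0455,-0.0337,0,0,0,0,1,0.0455,-0.0337,0,0,0,0,1,0.0455,-0.0337,0,0,0,0,1,0.0455,-0.0337,0,0,0,0,1,0.0455,-0.0337,0,0,0,0,1])

```text
time_s: 0.88
tool_pos: [0.3821, -0.37, 0.4049]
tool_rot: [180.0, -0.0, 20.4]
force: [-0.2, -0.5, 0.1]
grip_width: 0.0867
grasp_force: 0.0
```

Emit:
drive_tool(rows=[0.0455,-0.0337,0,0,0,0,1,0.0455,-0.0337,0,0,0,0,1,0.0455,-0.0337,0,0,0,0,1,0.0455,-0.0337,0,0,0,0,1,0,0,0,0,0,0,1])

```text
time_s: 1.5
tool_pos: [0.5069, -0.1763, 0.405]
tool_rot: [-179.9, -0.1, 21.0]
force: [-0.3, -0.8, -0.1]
grip_width: 0.0868
grasp_force: 0.0
```

```bash
python3 -c "
from h import *
o=get_obs();print(o['qpos'].round(1),o['tool_pos'],o['tool_rot'])"
```

```text
[ 40.8   6.  -26.   98.5   2.6  76.1 -54.7] [ 0.50694371 -0.17631636  0.40501761] [-1.79921186e+02 -1.20787143e-01  2.10009926e+01]
```

Emit:
drive_tool(rows=[0.044,-0.031,0,0,0,0,1,0.044,-0.031,0,0,0,0,1,0,0,0,0,0,-0.1843,1,0,0,0,0,0,-0.1843,1,0,0,0,0,0,-0.1843,1])

```text
time_s: 2.12
tool_pos: [0.5653, -0.0941, 0.4045]
tool_rot: [-180.0, 0.1, 52.4]
force: [0.4, -0.1, -0.4]
grip_width: 0.087
grasp_force: 0.0
```

Emit:
drive_tool(rows=[0,0,0,0,0,-0.1843,1,0,0,0,0,0,-0.1843,1,0,0,0,0,0,-0.1843,1,0,0,0,0,0,-0.1843,1,0,0,0,0,0,-0.1843,1])

```text
time_s: 2.75
tool_pos: [0.5652, -0.0943, 0.4046]
tool_rot: [-180.0, 0.0, 105.2]
force: [0.1, 0.4, 0.6]
grip_width: 0.087
grasp_force: 0.0
```

Emit:
drive_tool(rows=[0,0,0,0,0,-0.1843,1,0,0,0,0,0,-0.1843,1,0,0,0,0,0,-0.1843,1,0,0,0,0,0,-0.1843,1,0,0,0,0,0,-0.1843,1])

```text
time_s: 3.38
tool_pos: [0.5653, -0.0943, 0.4045]
tool_rot: [-179.9, -0.0, 158.0]
force: [-0.6, -0.1, -0.1]
grip_width: 0.0875
grasp_force: 0.0
```

```bash
python3 -c "
from h import *
o=get_obs();print(o['time_s'],o['qpos'].round(1),o['tool_pos'],o['tool_rot'])
c=read_camera('wrist');print(np.round(c['mount'],4),c['fov_y'],c['cx'],c['cy'])
cv2.imwrite('pics/w1.png',c['color'])"
```

```text
3.375 [ 45.7  13.5 -44.9  93.1   9.7  77.5  67.4] [ 0.56525061 -0.09432238  0.40452082] [-1.79947402e+02 -1.64295530e-02  1.57974404e+02]
[[-4.000e-04  9.693e-01  2.460e-01  6.750e-02]
 [ 1.000e+00  5.000e-04 -5.000e-04  3.000e-04]
 [-6.000e-04  2.460e-01 -9.693e-01  1.960e-02]
 [ 0.000e+00  0.000e+00  0.000e+00  1.000e+00]] 65.70646984690485 251.25716391777055 193.9857216210521
```

View pics/w1.png

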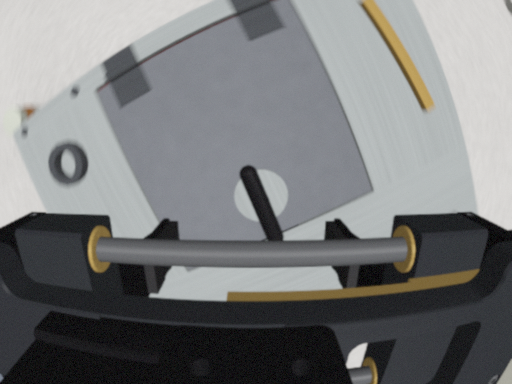

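The wrist view shows the bar from (250,172) to (278,240), partly hidden by the gripper, with the hinges at the top. I'll align yaw and position, then check.

Emit:
drive_tool(rows=[0,0,0,0,0,-0.186,1,0,0,0,0,0,-0.186,1,-0.002,0.008,0,0,0,0,1,0,0,0,0,0,0,1])

```text
time_s: 3.92
tool_pos: [0.5678, -0.0843, 0.4048]
tool_rot: [180.0, 0.0, 178.9]
force: [0.5, 0.8, -0.5]
grip_width: 0.0873
grasp_force: 0.0
```

```bash
python3 - <<'E'
from h import *
o=get_obs();print(o['time_s'],o['qpos'].round(1),o['tool_pos'],o['tool_rot'])
c=read_camera('wrist');im=c['color'];cv2.imwrite('pics/w2.png',im)
f=192/np.tan(np.radians(c['fov_y'])/2);M=np.array(c['mount']);Rt=R.from_euler('xyz',o['tool_rot'],degrees=True).as_matrix()
def w(u,v,z):
    a=np.array([u-c['cx'],v-c['cy']]);r=np.hypot(*a);t=r/f
    d=np.array([np.sin(t)*a[0]/r,-np.sin(t)*a[1]/r,-np.cos(t)])
    d=Rt@M[:3,:3]@d;p=o['tool_pos']+Rt@M[:3,3];return p+d*(z-p[2])/d[2]
g=im.max(2);b=((g<55)).astype(np.uint8);b[:100]=0;b[238:]=0;b[:,:190]=0;b[:,310:]=0
n,l,s,ce=cv2.connectedComponentsWithStats(b);print(s[1:])
for k in range(1,n):
    if s[k,4]<150: continue
    v,u=np.nonzero(l==k);Q=np.array([w(a,bb,.161) for a,bb in zip(u,v)])[:,:2]
    vx,vy,x,y=cv2.fitLine(Q.astype(np.float32),2,0,.01,.01).ravel()
    print(k,Q.min(0),Q.max(0),'yaw',np.degrees(np.arctan(vy/vx)),'y at .567',y+(0.567-x)*vy/vx)
E
```

```text
3.925 [ 47.   14.2 -48.   92.9  10.7  77.6  86.4] [ 0.56775309 -0.08431642  0.40475307] [1.79982330e+02 5.47257976e-04 1.78851178e+02]
[[ 240  164   17   74 1110]]
1 [ 0.53377986 -0.09247472] [ 0.59356833 -0.08012819] yaw -0.24879864 y at .567 -0.08626183
```

View pics/w2.png

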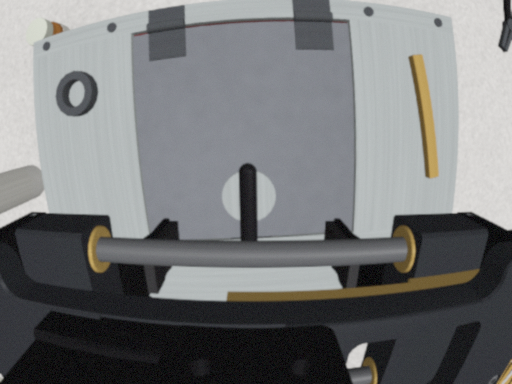

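The bar lies along (248,165)–(248,240), centred between the fingers. It measures at (0.568, -0.086), yaw -0.25°, which agrees with the top view. I'll descend and grip.

Emit:
drive_tool(rows=[0,-0.002,0.03,0,0,-0.012,1,0,0,0.03,0,0,0,1,0,0,0.02,0,0,0,1,0,0,0,0,0,0,1], grip_force=25)

```text
time_s: 4.47
tool_pos: [0.5672, -0.0871, 0.3234]
tool_rot: [180.0, -0.2, 179.7]
force: [0.1, 1.0, -0.2]
grip_width: 0.0868
grasp_force: 0.0
```

Emit:
drive_tool(rows=[0,0,0,0,0,0,-1,0,0,0,0,0,0,-1,0,0,0,0,0,0,-1,0,0,0,0,0,0,-1,0,0,0,0,0,0,-1])

```text
time_s: 5.1
tool_pos: [0.5677, -0.0871, 0.3249]
tool_rot: [-180.0, 0.0, 179.7]
force: [0.0, 0.0, 0.6]
grip_width: 0.0449
grasp_force: 0.0
```

Emit:
drive_tool(rows=[0,0,0,0,0,0,-1,0,0,0,0,0,0,-1,0,0,0,0,0,0,-1])

```text
time_s: 5.48
tool_pos: [0.5677, -0.087, 0.3247]
tool_rot: [-180.0, -0.0, 179.7]
force: [0.2, 0.9, -0.1]
grip_width: 0.0153
grasp_force: 0.0
```

Emit:
drive_tool(rows=[0,0,0,0,0,0,-1,0,0,0,0,0,0,-1,0,0,0,0,0,0,-1])

```text
time_s: 5.85
tool_pos: [0.5677, -0.0868, 0.3247]
tool_rot: [180.0, -0.0, 179.7]
force: [0.5, 1.9, -0.1]
grip_width: 0.0134
grasp_force: 25.0
```

Gripped. Now a gentle tug, in small steps.

Emit:
drive_tool(rows=[0,0,-0.001,0,0,0,-1,0,0,-0.001,0,0,0,-1,0,0,0,0,0,0,-1])

```text
time_s: 6.22
tool_pos: [0.5675, -0.0869, 0.3262]
tool_rot: [180.0, -0.0, 179.7]
force: [1.1, 2.3, -5.9]
grip_width: 0.0132
grasp_force: 25.0
```

Emit:
drive_tool(rows=[0,0,-0.001,0,0,0,-1,0,0,0,0,0,0,-1])

```text
time_s: 6.48
tool_pos: [0.5674, -0.0869, 0.3266]
tool_rot: [180.0, -0.1, 179.7]
force: [3.1, 2.3, -13.4]
grip_width: 0.0133
grasp_force: 25.0
```

The force rose to 13.4 N after under 2 mm, so the hatch is caught. I'll ease off, then turn clockwise.

Emit:
drive_tool(rows=[0,0,0.0015,0,0,0,-1,0,0,0.0012,0,0,0,-1,0,0,0,0,0,0,-1])

```text
time_s: 6.85
tool_pos: [0.5676, -0.0868, 0.3256]
tool_rot: [-180.0, -0.0, 179.7]
force: [-0.7, 3.5, -3.1]
grip_width: 0.0132
grasp_force: 25.0
```

Emit:
drive_tool(rows=[0,0,0,0,0,0.08,-1,0,0,0,0,0,0.08,-1,0,0,0,0,0,0.08,-1,0,0,0,0,0,0.08,-1,0,0,0,0,0,0.08,-1])

```text
time_s: 7.48
tool_pos: [0.5676, -0.0866, 0.3255]
tool_rot: [-180.0, -0.0, 156.7]
force: [-0.3, 2.3, -3.9]
grip_width: 0.0134
grasp_force: 25.0
```

```bash
python3 -c "
from h import *
o=get_obs();print(o['time_s'],o['qpos'].round(1),o['tool_pos'],o['tool_rot'],o['force'],o['wrist_torque'])"
```

```text
7.475 [ 43.1  17.  -43.4  98.8  12.4  69.1  63.2] [ 0.56763545 -0.08662416  0.32552113] [-1.79995127e+02 -6.09914660e-03  1.56681420e+02] [-0.32431109  2.27125804 -3.94914591] [ 0.73287786  0.00407311 -0.01503886]
```

Emit:
drive_tool(rows=[0,0,0,0,0,0.085,-1,0,0,0,0,0,0.085,-1,0,0,0,0,0,0.085,-1,0,0,0,0,0,0.085,-1,0,0,0,0,0,0.085,-1])

```text
time_s: 8.1
tool_pos: [0.5677, -0.0865, 0.3255]
tool_rot: [180.0, -0.0, 132.3]
force: [-0.5, 3.0, -4.2]
grip_width: 0.0133
grasp_force: 25.1
```

Emit:
drive_tool(rows=[0,0,0,0,0,0.085,-1,0,0,0,0,0,0.085,-1,0,0,0,0,0,0.085,-1,0,0,0,0,0,0.085,-1,0,0,0,0,0,0.085,-1])

```text
time_s: 8.72
tool_pos: [0.5678, -0.0864, 0.3255]
tool_rot: [180.0, -0.0, 108.0]
force: [-0.5, 3.0, -3.6]
grip_width: 0.0129
grasp_force: 25.1
```

```bash
python3 -c "
from h import *
o=get_obs();print(o['time_s'],o['qpos'].round(1),o['tool_pos'],o['tool_rot'],o['force'],o['wrist_torque'])
a=read_camera('scene')['color'][80:280,80:330];b=read_camera('top')['color'][60:230,210:410]
cv2.imwrite('pics/c2.png',np.hstack([cv2.resize(a,(400,320),interpolation=2),cv2.resize(b,(376,320),interpolation=2)]))"
```

```text
8.725 [ 37.4  15.6 -36.3  99.    9.8  68.7  16.5] [ 0.56779938 -0.08641379  0.32552119] [ 1.79974803e+02 -6.70153554e-03  1.08001545e+02] [-0.50934405  2.97086008 -3.60388276] [ 0.7372254  -0.08617182  0.13459669]
```

View pics/c2.png

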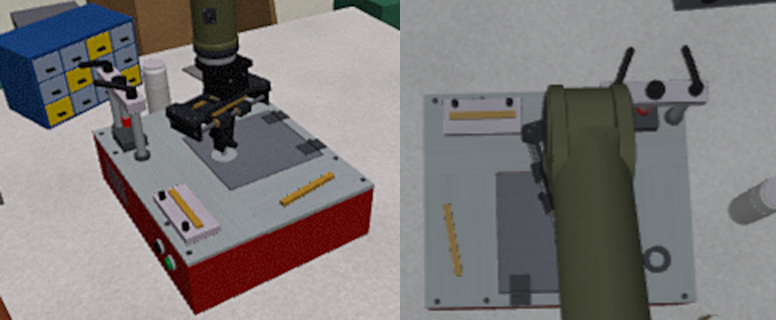

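The view shows the gripper turned about 72°, clear of the bridge posts and the loose items. Now I'll lift along the hinge arc, slowly at first.

Emit:
drive_tool(rows=[0.0014,-0.0048,-0.0039,-0.024,-0.007,0,-1,0.0014,-0.0048,-0.0039,-0.024,-0.007,0,-1])

```text
time_s: 9.07
tool_pos: [0.5574, -0.0869, 0.3332]
tool_rot: [177.1, 0.8, 108.2]
force: [1.3, 5.3, -3.7]
grip_width: 0.0127
grasp_force: 25.0
```

Emit:
drive_tool(rows=[0.0014,-0.0048,-0.0039,-0.024,-0.007,0,-1,0.0014,-0.0048,-0.0039,-0.024,-0.007,0,-1])

```text
time_s: 9.32
tool_pos: [0.5469, -0.0872, 0.3406]
tool_rot: [174.3, 1.6, 108.1]
force: [1.0, 5.7, -3.6]
grip_width: 0.0131
grasp_force: 25.0
```

```bash
python3 -c "
from h import *
o=get_obs();print(o['time_s'],o['qpos'].round(1),o['tool_pos'],o['tool_rot'],o['force'],o['wrist_torque'])
r=R.from_euler('xyz',o['tool_rot'],degrees=True);print(o['tool_pos']+.164*r.as_matrix()[:,2])
r0=R.from_euler('xyz',[180,0,108],degrees=True);print((r*r0.inv()).as_rotvec(degrees=True))"
```

```text
9.325 [ 40.6   9.7 -37.  103.3   5.8  63.2  20. ] [ 0.54686895 -0.08716975  0.3405719 ] [174.34218962   1.64342839 108.06523394] [ 0.95784586  5.65496337 -3.56178144] [ 1.10472974 -0.21386195  0.18395686]
[ 0.56369161 -0.08660574  0.17743797]
[ 0.18986855 -5.88785692  0.14631862]
```

The hatch is free, with low forces. I'll continue.

Emit:
drive_tool(rows=[0.003,-0.0096,-0.0077,-0.048,-0.014,0,-1,0.003,-0.0096,-0.0077,-0.048,-0.014,0,-1,0.003,-0.0096,-0.0077,-0.048,-0.014,0,-1,0.003,-0.0096,-0.0077,-0.048,-0.014,0,-1])

```text
time_s: 9.82
tool_pos: [0.5017, -0.0883, 0.3641]
tool_rot: [163.3, 4.9, 107.4]
force: [1.6, 4.5, -2.5]
grip_width: 0.013
grasp_force: 25.0
```

```bash
cat > s.py <<'E'
from h import *
o=get_obs();print(o['time_s'],o['qpos'].round(1),o['tool_pos'],o['tool_rot'],o['force'],o['wrist_torque'])
r=R.from_euler('xyz',o['tool_rot'],degrees=True);g=o['tool_pos']+.164*r.as_matrix()[:,2]
print(g, 'hatch deg from grasp pt',np.degrees(np.arctan2(g[2]-.128,g[0]-.4075)-np.arctan2(.033,.16)),'radius',np.hypot(g[2]-.128,g[0]-.4075))
r0=R.from_euler('xyz',[180,0,108],degrees=True);print((r*r0.inv()).as_rotvec(degrees=True))
E
python3 s.py
```

```text
9.825 [ 45.7  -2.8 -36.3 112.2  -6.1  53.1  30.3] [ 0.50168872 -0.08830893  0.36405229] [163.30449277   4.89665355 107.42257378] [ 1.60429119  4.54455412 -2.5466652 ] [0.84766518 0.07951454 0.35923507]
[ 0.5506568  -0.08699552  0.20753903] hatch deg from grasp pt 17.403049000052512 radius 0.16376912839549987
[  0.44451614 -17.37345418   0.14042834]
```

Joint 2 is heading for its limit. From here I'll tilt the tool less and let the round bar pivot between the pads, working out the remaining steps.

```bash
cat > plan.py <<'E'
import sys
from h import *
th0,th1,lag1,n=map(float,sys.argv[1:]);n=int(n)
o=get_obs();r0=R.from_euler('xyz',o['tool_rot'],degrees=True)
g0=o['tool_pos']+r0.apply([0,0,.164]);y=np.radians(1.6);a=np.array([np.sin(y),-np.cos(y),0])
h=np.array([.4075,-.0905,.128])
T,Rc=o['tool_pos'],r0
for i in range(1,n+1):
    d=(th1-th0)*i/n;Rh=R.from_rotvec(np.radians(d)*a)
    g=h+Rh.apply(g0-h);Rn=Rh*r0*R.from_rotvec([np.radians(lag1*i/n),0,0]);Tn=g-Rn.apply([0,0,.164])
    print(Rc.inv().apply(Tn-T).round(4),(Rc.inv()*Rn).as_rotvec().round(3));T,Rc=Tn,Rn
print('end',T,Rc.as_euler('xyz',degrees=True))
E
python3 plan.py 17.4 40.4 14.5 9
```

```text
[ 0.0025 -0.004  -0.0071] [-0.015 -0.013  0.   ]
[ 0.0025 -0.0042 -0.007 ] [-0.015 -0.013  0.001]
[ 0.0025 -0.0044 -0.007 ] [-0.015 -0.013  0.001]
[ 0.0025 -0.0046 -0.0069] [-0.015 -0.013  0.001]
[ 0.0025 -0.0048 -0.0069] [-0.015 -0.013  0.002]
[ 0.0025 -0.005  -0.0068] [-0.015 -0.013  0.002]
[ 0.0025 -0.0051 -0.0067] [-0.015 -0.012  0.002]
[ 0.0025 -0.0053 -0.0066] [-0.015 -0.012  0.003]
[ 0.0025 -0.0055 -0.0066] [-0.015 -0.012  0.003]
end [ 0.43503758 -0.07847499  0.40361757] [155.3153      10.64485392 104.33902818]
```

Emit:
drive_tool(rows=[0.0025,-0.004,-0.0071,-0.015,-0.013,0,-1,0.0025,-0.0042,-0.007,-0.015,-0.013,0.001,-1,0.0025,-0.0044,-0.007,-0.015,-0.013,0.001,-1,0.0025,-0.0046,-0.0069,-0.015,-0.013,0.001,-1])

```text
time_s: 10.32
tool_pos: [0.4747, -0.0837, 0.3842]
tool_rot: [159.8, 7.6, 106.3]
force: [3.6, 4.8, -4.6]
grip_width: 0.0138
grasp_force: 25.1
```

```bash
python3 s.py
```

```text
10.325 [ 46.1  -9.9 -34.6 115.7 -10.6  51.4  33.7] [ 0.47469658 -0.08368447  0.38418723] [159.76048138   7.64497694 106.3100988 ] [ 3.62658533  4.78747328 -4.59833491] [ 1.06460169 -0.58535861  0.43404811]
[ 0.53489723 -0.08739793  0.23168119] hatch deg from grasp pt 27.486297130430803 radius 0.164255417899903
[ -1.26773933 -21.541206    -0.31960774]
```

```bash
python3 plan.py 27.5 40.3 22 6
```

```text
[ 0.0021  0.0027 -0.0057] [ 0.028 -0.01   0.002]
[ 0.0021  0.0023 -0.0056] [ 0.028 -0.01   0.002]
[ 0.002   0.002  -0.0054] [ 0.028 -0.01   0.003]
[ 0.002   0.0016 -0.0052] [ 0.028 -0.01   0.004]
[ 0.002   0.0013 -0.005 ] [ 0.028 -0.01   0.004]
[ 0.0019  0.001  -0.0048] [ 0.028 -0.009  0.005]
end [ 0.47151798 -0.0667876   0.41561849] [169.16472226  10.68946099 104.29476347]
```

Emit:
drive_tool(rows=[0.0021,0.0027,-0.0057,0.028,-0.01,0.002,-1,0.0021,0.0023,-0.0056,0.028,-0.01,0.002,-1,0.002,0.002,-0.0054,0.028,-0.01,0.003,-1])

```text
time_s: 10.7
tool_pos: [0.4745, -0.0747, 0.4021]
tool_rot: [164.3, 9.2, 105.4]
force: [6.0, 4.8, -4.6]
grip_width: 0.0156
grasp_force: 25.4
```

```bash
python3 s.py
```

```text
10.7 [ 46.5  -9.8 -37.2 112.8  -5.   57.   27.4] [ 0.47447651 -0.07468804  0.40206506] [164.32826273   9.20634385 105.37801473] [ 5.96698135  4.82584922 -4.55928834] [ 1.31755011 -1.22198046  0.53500607]
[ 0.52389042 -0.08729868  0.24619577] hatch deg from grasp pt 33.78709186266591 radius 0.1658823941832937
[ -4.2726193  -17.60659167  -1.34103322]
```

The pads are starting to ride on the stem (opening 15.6 mm), so pivoting about the bar is limited. I'll step back, swing the bar partly back since the drawn bolt stays back, and let the tilt difference pivot about the closing axis, which clears the stem.

```bash
cat > plan2.py <<'E'
import sys
from h import *
v=list(map(float,sys.argv[1:]));s,e,n=np.array(v[:4]),np.array(v[4:8]),int(v[8])
fix=len(v)>9   # start from measured pose
Y=1.6;y=np.radians(Y);a=np.array([np.sin(y),-np.cos(y),0]);h=np.array([.408,-.0909,.128])
def pose(th,ph,be,la):
    Rh=R.from_rotvec(np.radians(th)*a)
    g=h+Rh.apply([.16*np.cos(y),.16*np.sin(y),.033])
    Q=Rh*R.from_euler('xyz',[180,0,180+Y-ph],degrees=True)*R.from_rotvec([0,np.radians(be),0])*R.from_rotvec([np.radians(la),0,0])
    return g-Q.apply([0,0,.164]),Q
T,C=pose(*s)
o=get_obs();C0=R.from_euler('xyz',o['tool_rot'],degrees=True)
print('model-meas at start',(T-o['tool_pos']).round(4),(C0.inv()*C).as_rotvec(degrees=True).round(2))
if fix:T,C=o['tool_pos'],C0
for i in range(1,n+1):
    Tn,Cn=pose(*(s+(e-s)*i/n))
    if fix and i<n:  # blend from measured
        Tn=o['tool_pos']+(pose(*e)[0]-o['tool_pos'])*i/n;Cn=C0*R.from_rotvec((C0.inv()*pose(*e)[1]).as_rotvec()*i/n)
    print(C.inv().apply(Tn-T).round(4).tolist(),(C.inv()*Cn).as_rotvec().round(3).tolist());T,C=Tn,Cn
print('end',T.round(4),C.as_euler('xyz',degrees=True).round(1))
E
python3 plan2.py 33.8 73.6 0 16 29 73.6 0 6 4 1
```

```text
model-meas at start [-0.0039 -0.0017 -0.0025] [-1.03  0.15  0.08]
[-0.0011, -0.0035, 0.0037] [-0.028, 0.006, -0.001]
[-0.0012, -0.0037, 0.0036] [-0.028, 0.006, -0.001]
[-0.0012, -0.0037, 0.0035] [-0.028, 0.006, -0.001]
[-0.0012, -0.0038, 0.0033] [-0.028, 0.006, -0.001]
end [ 0.4671 -0.0844  0.3851] [158.    7.9 106. ]
```

Emit:
drive_tool(rows=[-0.0011,-0.0035,0.0037,-0.028,0.006,-0.001,-1,-0.0012,-0.0037,0.0036,-0.028,0.006,-0.001,-1,-0.0012,-0.0037,0.0035,-0.028,0.006,-0.001,-1,-0.0012,-0.0038,0.0033,-0.028,0.006,-0.001,-1,0,0,0,0,0,0,-1])

```text
time_s: 11.32
tool_pos: [0.4671, -0.0846, 0.385]
tool_rot: [157.9, 7.9, 106.0]
force: [5.8, 6.3, 0.7]
grip_width: 0.0136
grasp_force: 25.0
```

```bash
python3 s.py; python3 plan2.py 29 73.6 0 6 29 20 8 0 9
```

```text
11.325 [ 45.7 -11.7 -33.1 117.3 -13.1  49.9  35.8] [ 0.4671235  -0.08460792  0.38498253] [157.86310098   7.92504264 106.02710163] [5.7822822  6.32044715 0.65260634] [ 1.26013485 -0.92916471  0.61753498]
[ 0.53230286 -0.0876768   0.23452246] hatch deg from grasp pt 28.827770493051048 radius 0.16408165167071062
[ -1.01678634 -23.42342015  -0.41433689]
model-meas at start [-0.      0.0002  0.0001] [0.13 0.06 0.01]
[-0.0009, -0.0017, 0.0] [-0.011, 0.005, -0.105]
[-0.0011, -0.0015, 0.0] [-0.009, 0.006, -0.105]
[-0.0013, -0.0012, 0.0] [-0.008, 0.008, -0.105]
[-0.0015, -0.0009, 0.0] [-0.006, 0.009, -0.105]
[-0.0017, -0.0006, 0.0] [-0.004, 0.01, -0.104]
[-0.0019, -0.0004, 0.0] [-0.003, 0.011, -0.104]
[-0.0021, -0.0001, 0.0] [-0.001, 0.012, -0.104]
[-0.0022, 0.0002, 0.0] [0.0, 0.014, -0.103]
[-0.0024, 0.0005, 0.0] [0.002, 0.015, -0.103]
end [ 0.4722 -0.0969  0.3869] [169.9  19.2 160.6]
```

Emit:
drive_tool(rows=[-0.0009,-0.0017,0,-0.011,0.005,-0.105,-1,-0.0011,-0.0015,0,-0.009,0.006,-0.105,-1,-0.0013,-0.0012,0,-0.008,0.008,-0.105,-1,-0.0015,-0.0009,0,-0.006,0.009,-0.105,-1])

```text
time_s: 11.82
tool_pos: [0.4648, -0.0914, 0.3841]
tool_rot: [160.8, 15.2, 129.7]
force: [5.2, 6.5, 0.4]
grip_width: 0.0132
grasp_force: 25.0
```

Emit:
drive_tool(rows=[-0.0017,-0.0006,0,-0.004,0.01,-0.104,-1,-0.0019,-0.0004,0,-0.003,0.011,-0.104,-1,-0.0021,-0.0001,0,-0.001,0.012,-0.104,-1,-0.0022,0.0002,0,0,0.014,-0.103,-1,-0.0024,0.0005,0,0.002,0.015,-0.103,-1])

```text
time_s: 12.45
tool_pos: [0.4721, -0.0976, 0.3869]
tool_rot: [169.9, 19.4, 160.7]
force: [5.2, 5.1, 0.7]
grip_width: 0.0131
grasp_force: 25.0
```

```bash
python3 s.py; python3 plan2.py 29 20 8 0 40.5 20 25 0 7
```

```text
12.45 [ 38.4  -8.8 -24.4 115.3 -14.7  53.3  92.9] [ 0.47210035 -0.09755105  0.38691583] [169.94269569  19.3843494  160.74688034] [5.21295701 5.14793543 0.67200409] [ 0.92775602 -0.88594885  0.25030117]
[ 0.53214229 -0.0881858   0.23458968] hatch deg from grasp pt 28.882050224517034 radius 0.1640032348882154
[ -7.11616076 -21.43071516  53.79308719]
model-meas at start [ 0.0001  0.0006 -0.    ] [-0.    0.12  0.18]
[-0.001, -0.0019, -0.0044] [-0.01, 0.015, -0.002]
[-0.0008, -0.0019, -0.0043] [-0.01, 0.015, -0.002]
[-0.0006, -0.0019, -0.0042] [-0.01, 0.015, -0.002]
[-0.0004, -0.0019, -0.0041] [-0.009, 0.015, -0.003]
[-0.0002, -0.0019, -0.004] [-0.009, 0.015, -0.003]
[-0.0001, -0.0018, -0.0039] [-0.009, 0.015, -0.004]
[0.0001, -0.0018, -0.0038] [-0.009, 0.015, -0.004]
end [ 0.4619 -0.1131  0.4123] [166.8  13.4 163. ]
```

Emit:
drive_tool(rows=[-0.001,-0.0018,-0.0044,-0.01,0.015,-0.002,-1,-0.0008,-0.0018,-0.0043,-0.01,0.015,-0.002,-1,-0.0006,-0.0018,-0.0042,-0.01,0.015,-0.002,-1,-0.0004,-0.0018,-0.0041,-0.009,0.015,-0.003,-1])

```text
time_s: 12.95
tool_pos: [0.4664, -0.1069, 0.4019]
tool_rot: [168.0, 16.0, 161.8]
force: [5.4, 3.7, -1.6]
grip_width: 0.0131
grasp_force: 25.0
```

```bash
python3 s.py
```

```text
12.95 [ 38.8  -8.3 -22.5 113.1 -17.   59.2  96.3] [ 0.46639473 -0.10688326  0.40194182] [168.0162897   16.01181391 161.76446321] [ 5.40019421  3.70731825 -1.59768227] [ 0.71098174 -0.78619453  0.12067572]
[ 0.51907918 -0.08838875  0.24773967] hatch deg from grasp pt 35.366608215856054 radius 0.16366887812659892
[ -3.01805462 -20.47600212  54.87916684]
```

Grip opening is steady at 13.1 mm and joint 2 has margin. Finishing the lift.

Emit:
drive_tool(rows=[-0.0002,-0.0018,-0.004,-0.009,0.015,-0.003,-1,-0.0001,-0.0018,-0.0039,-0.009,0.015,-0.004,-1,0.0001,-0.0018,-0.0038,-0.009,0.015,-0.004,-1,0,0,0,0,0,0,-1,0,0,0,0,0,0,-1])

```text
time_s: 13.58
tool_pos: [0.4616, -0.1135, 0.4118]
tool_rot: [166.8, 13.6, 163.0]
force: [3.6, 3.8, 0.1]
grip_width: 0.0133
grasp_force: 25.0
```

Emit:
drive_tool(rows=[0,0,0,0,0,0,-1,0,0,0,0,0,0,-1,0,0,0,0,0,0,-1], grip_force=30)

```text
time_s: 13.95
tool_pos: [0.4616, -0.1134, 0.4118]
tool_rot: [166.8, 13.6, 163.0]
force: [4.2, 4.0, -0.7]
grip_width: 0.0131
grasp_force: 30.0
```

```bash
python3 s.py; python3 -c "
from h import *
a=read_camera('scene')['color'][60:280,80:355];b=read_camera('top')['color'][60:250,200:423]
cv2.imwrite('pics/c3.png',np.hstack([cv2.resize(a,(400,320),interpolation=2),cv2.resize(b,(376,320),interpolation=2)]))"
```

```text
13.95 [ 39.1  -7.9 -21.3 111.5 -18.2  63.5  98.6] [ 0.46155425 -0.11343869  0.41175211] [166.79078623  13.63285459 162.96576331] [ 4.19820574  3.96041918 -0.73849921] [ 0.68655967 -0.71937473  0.04611697]
[ 0.50851342 -0.08863155  0.25658948] hatch deg from grasp pt 40.19476505805009 radius 0.16352053303284833
[ -0.14756086 -19.67776953  56.02103802]
```

View pics/c3.png

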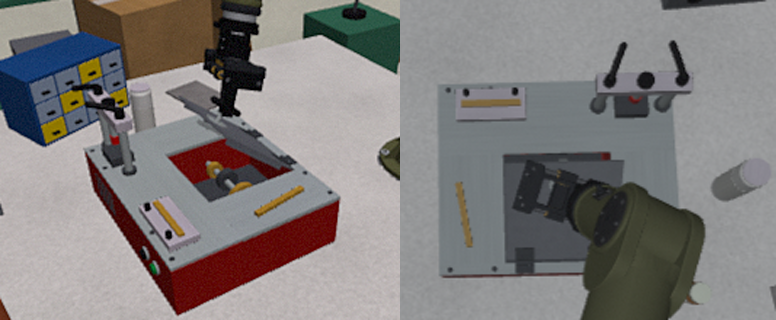

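The hatch stands about 40° open with the drive visible, the T-handle is gripped and the arm is still. The blank, can and jar in view haven't moved; the arm hides the collar.

```bash
python3 -c "
from cell import *
print(sign_off())"
```

```text
the job is handed in; nothing more can be done
None
```

The tug at about 13 N showed the hatch was caught, so I turned the T-handle clockwise about 72° to draw the bolt. I then lifted the hatch to about 40°, turning the handle partway back during the lift to keep the grip clear of its stem, and handed the job in at about 14 s with the arm gripping and holding still.

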